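# Raise the counter light one hole

## Robot

A 6-joint arm with a two-finger parallel gripper is mounted at the origin on the work surface. World frame = base frame: x ahead of the robot, y to its left, z up, the work surface at z = 0. Lengths are in m, angles in rad, forces in N, time in s.
With the tool pointing down it reaches from about 0.35 to 0.975 m from the base axis. Payload 4.9 kg.
Tool frame: the origin (TCP) lies between the finger pads; the fingertips stand 22 mm ahead of it and the grasp point (between the pads) lies 3 mm ahead of it; z points along the fingers, y is the line along which they close (so a half turn about z gives the same grasp; the last joint's range is limited). The gripper opens to 85 mm and grips with 20 to 120 N. Pads are 22 mm wide; open, the fingers measure 114 mm over their backs; the gripper's body (76 mm by 85 mm) begins 54 mm behind the grasp point. The pads swing forward as they close: fully open they stand 13 mm farther back than shut.
Start: joints at [1.005, 0.053, 1.613, -0, 1.476, -0.119], TCP at [0.27, 0.564, 0.253] pointing down, gripper open.
Joint ranges: [-3.01, 3.01], [-1.01, 2.22], [0.06, 2.58], [-1.02, 4.17], [0.09, 2.62], [-3.14, 3.14]. Speed limits (rad/s): [2.57, 2.57, 3.14, 3.14, 3.14, 3.14].

## Interface

Orientations are given as a unit quaternion [w, x, y, z].
In Python, from plant import state, grab_frame, get_calibration, job_done, recognise, regions_of gives the robot as it stands.
- The arm moves only by the tool apply_moves, never from a script. Its argument "targets" is a list of rows, each an object with "translation": the shift along the tool's x, y, z normalised to -1 to 1, where 1 is 100 mm, a list of three; "twist": the turn about the tool's z normalised to -1 to 1, where 1 is 0.1 rad; "hand": the opening, from 0 (shut) to 1 (fully open). A call has 1 to 8 rows; each row shifts and turns the commanded pose from where the row before left it, along the tool's axes as they then stand; what a row does not reach is not made up. A row lasts 1/10 s, in which the tool goes at most 50 mm and 8.59 degrees, less where a joint would pass 70% of its speed; a pose out of reach is approached as far as the arm can. A call with a number of a shift or a turn outside -1 to 1 is refused whole. A call with a gripper value outside its range is refused whole. The fingers move at their own pace and stop on an object; the grip force is fixed at half the most. Time passes only in rows, so rows that do not move let the fingers close. It gives the time, the measured TCP pose, the force, the opening and the grip force at its end, in the units of the state.
- state(): the state, without advancing time (a new reading comes with each control period).
- grab_frame(name): name is "scene" or "top" or "wrist"; returns the picture (420x560x3 uint8, red, green, blue); there is no depth.
- get_calibration(name): a dict with "camera_matrix" (3x3 intrinsics, pixels), "pose" (4x4, takes a point from camera to world coordinates). Camera axes: x right, y up, looking along -z (the intrinsics and any distortion apply to the point x, -y, -z); pixel columns grow to the right and rows downward; lengths in m; the calibration is good to about 2 mm. A picture is of the moment at which its call begins: read the wrist's pose just before it. get_calibration takes no time and is no camera call; for the wrist camera it gives the pose at the moment of the call.
- job_done(): hands the job in; it is judged then, once.
Trained networks look in the newest picture that a camera, given by its name, has taken for a name from the list of things; names that differ only in an ending like _2 or _b are one class to them, and where a whole thing is asked for, a point or a joint stands for the part that bears it (a point fixed in the world has none). Each returns a list of dicts, best first, with "score" (0 to 1); they miss things now and then, are a little off and sometimes report something else, mostly with a low value. They report only what shows in the picture. A call takes as long as a camera call.
- recognise(camera, query): "point" ([x, y, z] in m, in world coordinates, good to about 4 mm: the middle of the surface that is visible of it).
- regions_of(camera, query): "pixels" (420x560 bool, what is visible of it).
The state is a dict: "time": time; "joint_pos": joint angles; "joint_vel": joint speeds; "joint_efforts": joint torques, N m; "tool_pos": TCP position; "tool_rot": TCP orientation; "contact_force": force on the tool from outside, world axes, zero at the start; "ft_torque": the same for the moment, N m; "gripper_width": opening from 0.0 (shut) to 1.0 (fully open); "grasp_force": force on a finger pad.
Only numpy, scipy, OpenCV 4.12 (cv2) and the standard library are available. Lean on these libraries where they do the work, as an engineer would, in place of code of your own. Each camera call takes 0.05 s, during which the arm holds its last target. There are 200 camera calls.

## Task

The light on the shaved-ice counter has to go up for the evening: first turn the dimmer on its base up to the long mark on the scale, then pull the lock plunger, raise the lamp slide to the next hole up the mast without letting it drop down the mast, and let the pin go fully home. Finish still gripping the plunger knob, with the pin home in that hole, while I nip up the clamp screw. Leave the cups, the syrup bottle and the jar standing where they are.

Things in the scene. Friction and masses are not known exactly. Their poses are not given: they have to be found in the camera images.
- lamp: the counter light's fixed stand: grey steel base plate 240 x 300 x 12 mm. Origin: centre of its underside, on the table; x points away from the operator's side, y to the left, z up. The mast's axis is at x +40, y +70 mm. At x -45, y -80 mm is the black dimmer housing, 100 x 100 mm, 50 mm high, with a round aluminium dial plate (diameter 92 mm) on top.
- mast_top (a point): top of the upright square aluminium mast, 30 x 30 mm, 420 mm above the table; a row of 10 mm holes, 40 mm apart, runs up its -x face. The gripper's body must stay clear of it, so tilt it back from the mast when gripping the plunger knob.
- dimmer (a joint): dimmer angle in rad, 0 to 4.712, growing clockwise seen from above; stays where left (friction 0.04 N m). At 0 its white pointer line points 135 degrees counter-clockwise from the stand's +x. The scale has 11 black ticks, one every 0.471 rad from 0; the one long thick tick, the seventh, is at 2.827 rad. Within 0.12 rad is good.
- dial_grip (a point): middle of the dimmer knob's grip bar, on the dial's axis, 75 mm above the table. The bar is 38 mm long, 12 mm wide, 22 mm tall (61 to 83 mm above the table), runs along the pointer (this point's x axis) and is pinched across its 12 mm; under it is a round skirt, 41 mm diameter.
- dial_mark (a point): middle of the long tick on the dial plate, 35 mm out from the dial's axis
- slide (a joint): height of the lamp slide in m: 0 in its first hole (start), 0.040 in the next hole up, then 0.080, 0.120; stops -0.080 and 0.120. A grey collar 50 x 50 x 70 mm round the mast that carries a swan neck and lamp on the mast's far side; 0.5 to 0.9 kg, rubbing friction 2.5 N: it falls when the pin is out and nobody holds it. Lifted straight up by the plunger knob.
- plunger (a joint): how far the spring plunger is pulled out, m: 0 = pin fully home; grows as the knob is pulled away from the mast (stand's -x) to a stop at 0.014. The pin (8 mm, round nose, 1 mm play up and down) is clear of its hole from 0.010 on; under 0.002 counts as home. Spring: 5 N at 0, 10 N at the stop. Released between holes the pin rides on the mast and springs in at a hole.
- pull_knob: black plunger knob on the slide's -x side, moving with slide and plunger; axis level. Origin: on the mast's axis at the knob's height (pin home); axes as the stand's. Grip: round bar, 24 mm diameter, x -56 to -86 mm, then a flange, 32 mm diameter, to -94 mm. Behind it the plunger's boss, 24 mm diameter, x -25 to -50. The mast's near face is at x -15.
- knob_grip (a point): point to grip on the plunger knob: on its axis, middle of the 24 mm bar, 72 mm out from the mast's axis; 200 mm above the table at the start, 240 mm in the next hole. Pinch it across the stand's y from above.
- cups: bystander: stack of white paper cups, 87 mm wide, 160 mm tall, loose; origin at the centre of its underside
- syrup: bystander: amber syrup bottle with a pourer, 68 mm wide, 235 mm tall, loose; origin at the centre of its underside
- jar: bystander: green glass jar with a steel lid, 76 mm wide, 105 mm tall, loose; origin at the centre of its underside

How it is judged:
On the way, in this order (a step that is already met when the one before it is completed fails the run):
1. the dimmer pointer stands at the long mark (within 0.12 rad), the slide still in its first hole (value of joint dimmer between 2.707 and 2.947 rad and value of joint slide below 0.01 m), for 0.3 s.
2. the plunger is pulled by its knob until the pin is clear of the first hole (value of joint plunger above 0.009 m and contact force between the fingers and pull_knob above 1 N), for 0.05 s.
At the end, for the whole second after the job is handed in: Dimmer within 0.12 rad of the long mark (2.827); slide within 3 mm of the next hole up (0.040); plunger pin home (pulled less than 2 mm); the fingers still gripping the plunger knob with more than 3 N, the grasp point within 30 mm of the knob's grip point (value of joint dimmer between 2.707 and 2.947 rad and value of joint slide between 0.037 and 0.043 m and value of joint plunger below 0.002 m and contact force between the fingers and pull_knob above 3 N and distance between the grasp point and knob_grip below 0.03 m); the arm keeps its last pose, push and grip.
It fails at once if the slide is let drop down the mast: more than 12 mm below its first hole, or falling freely (faster than 0.25 m/s) (value of joint slide below -0.012 m or velocity of joint slide below -0.25 m/s).
It fails at once if the cups are shifted more than 20 mm or tipped (distance of cups from where it was at the start of the episode above 0.02 m or angle between cups's own z axis and vertical above 0.3 rad).
It fails at once if the syrup bottle is shifted more than 20 mm or tipped (distance of syrup from where it was at the start of the episode above 0.02 m or angle between syrup's own z axis and vertical above 0.3 rad).
It fails at once if the jar is shifted more than 20 mm or tipped (distance of jar from where it was at the start of the episode above 0.02 m or angle between jar's own z axis and vertical above 0.3 rad).
It also fails if it takes over 51 s, if anything falls off the work surface, if the arm or the gripper's body presses on something with over 40 N, if the wrist force passes 120 N, or if a joint passes its speed limit or range.

## Working session

There is one attempt and no reset: what is moved stays moved. The work goes in short steps, Python scripts to look and compute and a tool call to move; the robot and the scene stay as the last step left them, time stands still between calls to the robot, and variables do not carry over. Pictures are saved under pics/ and viewed, at most 10 in all, crops included, and the job is handed in when it is done.

Besides the shell and the picture viewer there is one more tool, called after "Emit:" as a command line: name --argument value ..., lists and objects as JSON in quotes. apply_moves: Moves the arm, as the interface text tells. Its arguments: {"type":"object","properties":{"targets":{"type":"array"}},"required":["targets"]}

```bash
mkdir -p pics; ls
cat > h.py <<'E'
import numpy as np, cv2
from plant import *
from scipy.spatial.transform import Rotation as R
def snap(c,f):
    im=grab_frame(c); cv2.imwrite('pics/'+f,cv2.cvtColor(im,cv2.COLOR_RGB2BGR)); return im
def rot(q): return R.from_quat(q,scalar_first=True)
def proj(c,P):
    k=get_calibration(c); M=np.array(k['pose']); K=np.array(k['camera_matrix'])
    p=(np.atleast_2d(P)-M[:3,3])@M[:3,:3]; p=p*[1,-1,-1]; q=p@K.T; return q[:,:2]/q[:,2:]
def onplane(c,uv,z):
    k=get_calibration(c); M=np.array(k['pose']); K=np.array(k['camera_matrix'])
    d=np.linalg.inv(K)@[uv[0],uv[1],1]; d=M[:3,:3]@(d*[1,-1,-1]); o=M[:3,3]; return o+d*(z-o[2])/d[2]
E
python3 - <<'E'
from h import *
print(state())
for c in('scene','top'):
    snap(c,c+'0.png')
    print(c,{k:np.round(v,3).tolist() if not isinstance(v,str) else v for k,v in get_calibration(c).items()})
    for q in('lamp','mast_top','dial_grip','dial_mark','knob_grip','pull_knob','slide','cups','syrup','jar'):
        print(q,[(np.round(d['point'],3).tolist(),round(d['score'],2)) for d in recognise(c,q)[:2]])
E
```

```text
pics
{'time': 0.0, 'joint_pos': array([ 1.00500402e+00,  5.33519237e-02,  1.61428203e+00, -1.41295815e-05,
        1.47603611e+00, -1.18990807e-01]), 'joint_vel': array([ 7.70610517e-04,  9.27934085e-04, -5.81986395e-04,  4.78008879e-04,
       -4.83189049e-04, -9.10343528e-05]), 'joint_efforts': array([-3.05635022e-04, -3.93692350e+01, -3.70171201e+01, -1.79027261e-04,
        7.32926623e-03, -4.95862892e-06]), 'tool_pos': array([0.26973503, 0.56315158, 0.2520732 ]), 'tool_rot': array([-3.42112038e-04,  2.21546359e-01,  9.75149287e-01, -9.80775512e-04]), 'contact_force': array([0.08752835, 0.05707637, 0.45845588]), 'ft_torque': array([-0.01494547, -0.05343205,  0.02953643]), 'grasp_force': 0.0, 'gripper_width': 1.0017706627842886}
scene {'camera_matrix': [[410.092, 0.0, 285.287], [0.0, 410.092, 214.313], [0.0, 0.0, 1.0]], 'pose': [[0.302, -0.803, 0.514, 1.142], [0.953, 0.249, -0.171, -0.115], [0.01, 0.541, 0.841, 1.127], [0.0, 0.0, 0.0, 1.0]]}
lamp [([0.482, -0.02, 0.071], 0.29)]
mast_top [([0.584, 0.106, 0.048], 0.9)]
dial_grip [([0.747, 0.13, 0.402], 0.62), ([0.48, -0.019, 0.072],
[... 272 characters left out ...]
.75), ([0.48, -0.025, 0.066], 0.46)]
top {'camera_matrix': [[399.596, 0.0, 279.359], [0.0, 399.596, 208.27], [0.0, 0.0, 1.0]], 'pose': [[0.014, 0.998, -0.063, 0.538], [-1.0, 0.014, 0.005, 0.063], [0.006, 0.063, 0.998, 1.132], [0.0, 0.0, 0.0, 1.0]]}
lamp [([0.566, 0.102, 0.016], 0.7), ([0.484, 0.131, 0.209], 0.68)]
mast_top [([0.557, 0.098, 0.013], 0.81)]
dial_grip [([0.474, -0.017, 0.062], 0.72), ([0.606, 0.313, 0.16], 0.63)]
dial_mark [([0.559, 0.1, 0.011], 0.88)]
knob_grip [([0.484, 0.132, 0.21], 0.6)]
pull_knob [([0.482, 0.129, 0.212], 0.64)]
slide [([0.732, 0.139, 0.404], 0.88)]
cups [([0.609, 0.309, 0.158], 0.88)]
syrup [([0.619, -0.169, 0.133], 0.94)]
jar [([0.47, 0.284, 0.106], 0.75)]
```

View pics/scene0.png

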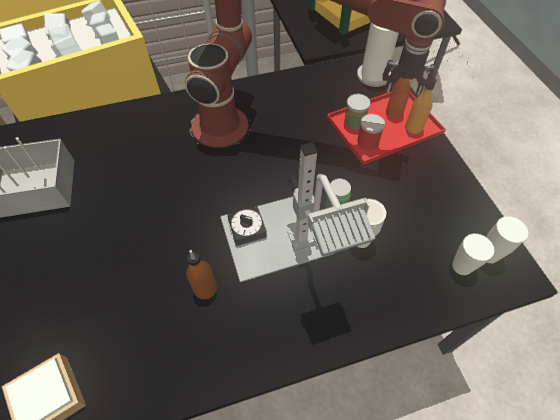

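View pics/top0.png

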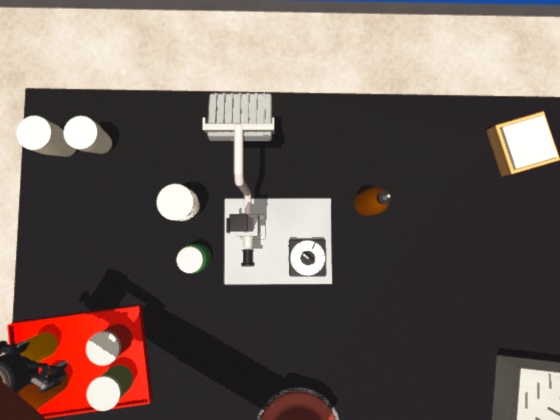

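The scene has the stand near (275,240) in the top view: dial at (307,258), plunger knob at (248,257), mast top at (238,222), jar at (193,260), cups at (178,202) and bottle at (372,200). Next I'll fit the plate and zoom in on the dial.

Run:
```python
from h import *
im=grab_frame('top'); g=cv2.cvtColor(im,cv2.COLOR_RGB2GRAY)
a=cv2.resize(im[232:284,281:333],(420,420),interpolation=cv2.INTER_CUBIC)
s=grab_frame('scene'); b=cv2.resize(s[202:244,225:267],(420,420),interpolation=cv2.INTER_CUBIC)
cv2.imwrite('pics/dial.png',cv2.resize(np.hstack([a,b])[:,:,::-1],(800,400)))
m=(g[190:295,215:340]>120).astype(np.uint8)
m=cv2.morphologyEx(m,cv2.MORPH_OPEN,np.ones((5,5)))
n,l,st,_=cv2.connectedComponentsWithStats(m); i=1+st[1:,4].argmax()
ys,xs=np.nonzero(l==i)
c=np.c_[xs+215,ys+190]
W=np.array([onplane('top',p,0.012)[:2] for p in c]).astype(np.float32)
r=cv2.minAreaRect(W*1000);print(r, st[i])
for uv in[(307,258)]: print(onplane('top',uv,0.083))
print(proj('top',[[.48,-.02,.083],[.484,.13,.2]]))
```

```text
Traceback (most recent call last):
  File "h.py", line 11, in onplane
    k=get_calibration(c); M=np.array(k['pose']); K=np.array(k['camera_matrix'])
ValueError: time passes only in moves, steps and waits
```

View pics/dial.png

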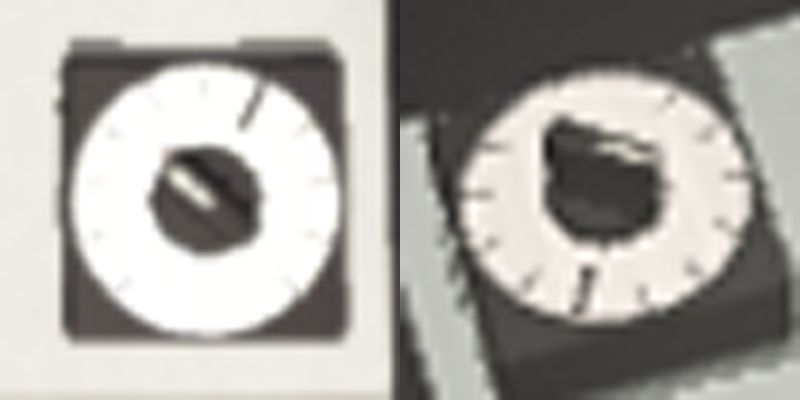

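The left panel (top view) has the long tick at about (257,100), 27° clockwise of +x, so the stand's yaw is about 0. The pointer ends near (172,170), about 48° counter-clockwise, so the dimmer is near 1.5 rad. Now the plate fit, with calibration fetched only once per call.

```bash
cat >> h.py <<'E'
def onplane(c,uv,z,k=None):
    k=k or get_calibration(c); M=np.array(k['pose']); K=np.array(k['camera_matrix'])
    uv=np.atleast_2d(uv); d=np.c_[uv,np.ones(len(uv))]@np.linalg.inv(K).T; d=(d*[1,-1,-1])@M[:3,:3].T; o=M[:3,3]; return o+d*((z-o[2])/d[:,2:])
E
python3 - <<'E'
from h import *
im=grab_frame('top'); g=cv2.cvtColor(im,cv2.COLOR_RGB2GRAY)
m=(g[190:295,215:340]>120).astype(np.uint8)
m=cv2.morphologyEx(m,cv2.MORPH_OPEN,np.ones((5,5)))
n,l,st,_=cv2.connectedComponentsWithStats(m); i=1+st[1:,4].argmax()
ys,xs=np.nonzero(l==i)
W=onplane('top',np.c_[xs+215,ys+190],0.012)[:,:2].astype(np.float32)
r=cv2.minAreaRect(W*1000);print(r, st[i])
# dial disc (white) centre
ys,xs=np.nonzero(g[234:282,285:330]>60)
d=(g[236:280,288:326]>225).astype(np.uint8)
n,l,st,_=cv2.connectedComponentsWithStats(d)
cs,_=cv2.findContours(d,cv2.RETR_EXTERNAL,cv2.CHAIN_APPROX_NONE)
c=max(cs,key=cv2.contourArea); e=cv2.fitEllipse(c); print(e, onplane('top',np.array(e[0])+[288,236],0.0515))
print(proj('top',[[.48,-.02,.05],[.484,.13,.2]]))
E
```

```text
((522.2860717773438, 61.254661560058594), (248.54066467285156, 298.79010009765625), 1.2940877676010132) [   9    5  108   90 7982]
((18.982948303222656, 22.003705978393555), (32.06639099121094, 33.34663009643555), 130.50531005859375) [[ 0.47298173 -0.01870596  0.0515    ]]
[[307.44584708 255.35663888]
 [247.7479858  256.28288822]]
```

Run:
```python
from h import *
s=state(); T=rot(s['tool_rot']).as_matrix(); k=get_calibration('wrist'); M=np.array(k['pose'])
print(T.round(3)); print('cam in tool',(T.T@(M[:3,3]-s['tool_pos'])).round(3)); print((T.T@M[:3,:3]).round(3)); print(k['camera_matrix'])
```

```text
[[-0.902  0.432 -0.   ]
 [ 0.432  0.902 -0.   ]
 [ 0.    -0.    -1.   ]]
cam in tool [ 0.067 -0.001 -0.12 ]
[[-0.     0.964  0.267]
 [ 1.     0.    -0.   ]
 [-0.     0.267 -0.964]]
[[368.62342144   0.         273.99496282]
 [  0.         368.62342144 208.89093187]
 [  0.           0.           1.        ]]
```

```bash
cat >> h.py <<'E'
def plan(wps, yaw, n, p=None, y0=None):
    """wps: world waypoints (n rows each in list n); yaw: final angle of tool y; constant twist over all rows"""
    s=state(); T=rot(s['tool_rot']).as_matrix(); p=s['tool_pos'] if p is None else np.array(p)
    a=np.arctan2(T[1,1],T[0,1]) if y0 is None else y0
    N=sum(n); tw=-((yaw-a+np.pi)%(2*np.pi)-np.pi)/N; i=0
    for w,k in zip(wps,n):
        d=(np.array(w)-p)/k; p=np.array(w)
        for _ in range(k):
            ex=[np.cos(a+np.pi/2),np.sin(a+np.pi/2)]; ey=[np.cos(a),np.sin(a)]
            print(i,[round(10*float(v),2) for v in(d[:2]@ex,d[:2]@ey,-d[2])],round(tw*10,2)); a-=tw; i+=1
E
python3 -c "
from h import *
plan([(.35,.04,.25),(.476,-.02,.205)],np.radians(138),[12,4])"
```

```text
0 [-0.25, -0.36, 0.0] -0.8
1 [-0.22, -0.38, 0.0] -0.8
2 [-0.19, -0.4, 0.0] -0.8
3 [-0.15, -0.41, 0.0] -0.8
4 [-0.12, -0.42, 0.0] -0.8
5 [-0.09, -0.43, 0.0] -0.8
6 [-0.05, -0.44, 0.0] -0.8
7 [-0.02, -0.44, 0.0] -0.8
8 [0.02, -0.44, 0.0] -0.8
9 [0.05, -0.44, 0.0] -0.8
10 [0.09, -0.43, 0.0] -0.8
11 [0.12, -0.42, 0.0] -0.8
12 [-0.2, -0.29, 0.11] -0.8
13 [-0.18, -0.3, 0.11] -0.8
14 [-0.15, -0.31, 0.11] -0.8
15 [-0.13, -0.33, 0.11] -0.8
```

Emit:
apply_moves --targets '[{"translation":[-0.25,-0.36,0],"twist":-0.8,"hand":1},{"translation":[-0.22,-0.38,0],"twist":-0.8,"hand":1},{"translation":[-0.19,-0.4,0],"twist":-0.8,"hand":1},{"translation":[-0.15,-0.41,0],"twist":-0.8,"hand":1},{"translation":[-0.12,-0.42,0],"twist":-0.8,"hand":1},{"translation":[-0.09,-0.43,0],"twist":-0.8,"hand":1},{"translation":[-0.05,-0.44,0],"twist":-0.8,"hand":1},{"translation":[-0.02,-0.44,0],"twist":-0.8,"hand":1}]'

```text
time: 2.05
tool_pos: [0.3239, 0.2147, 0.2535]
tool_rot: [0.001, -0.099, 0.995, 0.0]
contact_force: [0.7, -0.3, 0.4]
gripper_width: 1.002
grasp_force: 0.0
```

```bash
python3 -c "
from h import *
print(state()['tool_pos'])
plan([(.35,.04,.25),(.476,-.02,.205)],np.radians(138),[4,4])"
```

```text
[0.32393196 0.21468369 0.25350517]
0 [0.02, -0.44, 0.01] -0.8
1 [0.06, -0.44, 0.01] -0.8
2 [0.09, -0.43, 0.01] -0.8
3 [0.13, -0.42, 0.01] -0.8
4 [-0.2, -0.29, 0.11] -0.8
5 [-0.18, -0.3, 0.11] -0.8
6 [-0.15, -0.31, 0.11] -0.8
7 [-0.13, -0.33, 0.11] -0.8
```

Emit:
apply_moves --targets '[{"translation":[0.02,-0.44,0],"twist":-0.8,"hand":1},{"translation":[0.06,-0.44,0],"twist":-0.8,"hand":1},{"translation":[0.09,-0.43,0],"twist":-0.8,"hand":1},{"translation":[0.13,-0.42,0],"twist":-0.8,"hand":1},{"translation":[-0.2,-0.29,0.11],"twist":-0.8,"hand":1},{"translation":[-0.18,-0.3,0.11],"twist":-0.8,"hand":1},{"translation":[-0.15,-0.31,0.11],"twist":-0.8,"hand":1},{"translation":[-0.13,-0.33,0.11],"twist":-0.8,"hand":1}]'

```text
time: 2.85
tool_pos: [0.4766, -0.0197, 0.2091]
tool_rot: [0.0, -0.406, 0.914, -0.0]
contact_force: [0.6, -0.3, 0.3]
gripper_width: 1.003
grasp_force: 0.0
```

Run:
```python
from h import *
s=state();print(s['tool_pos'],s['joint_pos'][5],s['joint_vel'].round(2))
im=snap('wrist','w1.png')
for q in('dial_grip','dial_mark'):
    print(q,[(np.round(d['point'],3).tolist(),round(d['score'],2)) for d in recognise('wrist',q)[:2]])
```

```text
[ 0.47661559 -0.0197092   0.20906557] -2.6041099961842877 [-0.19  0.99 -0.59 -0.   -0.42 -0.99]
dial_grip [([0.473, -0.017, 0.061], 0.71)]
dial_mark [([0.501, 0.024, 0.012], 0.62)]
```

View pics/w1.png

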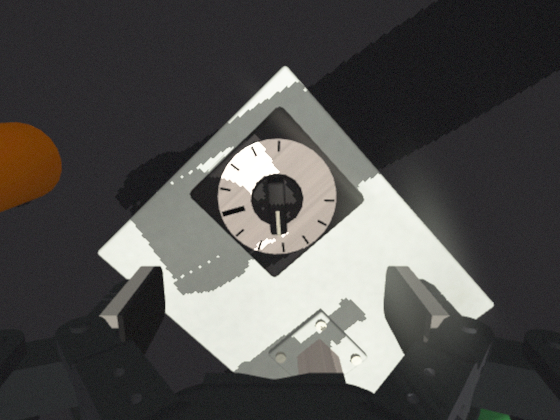

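The wrist picture shows the dial centre at (277,197), the long tick at (233,211) and the pointer line from (278,212) to (279,235), along image vertical. I'll take a settled frame and measure these in world coordinates.

Run:
```python
from h import *
k=get_calibration('wrist'); s=state(); im=snap('wrist','w2.png'); print(s['tool_pos'].round(4),s['joint_vel'].round(3))
T=rot(s['tool_rot']).as_matrix(); print('tool y',np.degrees(np.arctan2(T[1,1],T[0,1])))
g=cv2.cvtColor(im,cv2.COLOR_RGB2GRAY)
# rectify horizontal plane z to metric map, 0.25mm/px, x up y left
def rect(z,c=(.476,-.019),h=.06,n=400):
    i=np.arange(n); X=c[0]+h-i*2*h/n; Y=c[1]+h-i*2*h/n
    P=np.stack(np.broadcast_arrays(X[:,None],Y[None,:],np.float64(z)),-1).reshape(-1,3)
    M=np.array(k['pose']);K=np.array(k['camera_matrix']); p=((P-M[:3,3])@M[:3,:3])*[1,-1,-1]; q=p@K.T; q=(q[:,:2]/q[:,2:]).reshape(n,n,2).astype(np.float32)
    return cv2.remap(im,q,None,cv2.INTER_CUBIC)
a=rect(.0515);b=rect(.083)
out=np.hstack([a,b])
for o in(0,400): cv2.drawMarker(out,(200+o,200),(255,0,0),cv2.MARKER_CROSS,12,1)
cv2.circle(out,(200,200),int(.046/.12*400),(0,255,0),1)
cv2.imwrite('pics/rect.png',out[:,:,::-1])
```

```text
[ 0.4756 -0.0194  0.2076] [ 0.018 -0.074  0.022  0.004  0.018  0.014]
tool y 137.6405397136145
```

View pics/rect.png

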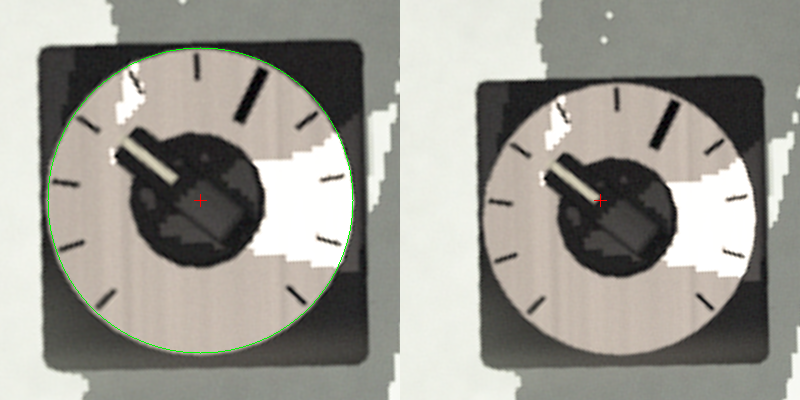

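Emit:
apply_moves --targets '[{"translation":[0,0,0.35],"twist":-0.6,"hand":0.6},{"translation":[0,0,0.35],"twist":-0.64,"hand":0.6},{"translation":[0,0,0.3],"twist":0,"hand":0.6},{"translation":[0,0,0.2],"twist":0,"hand":0.5},{"translation":[0,0,0],"twist":0,"hand":0.4}]'

```text
time: 3.55
tool_pos: [0.4726, -0.0177, 0.0871]
tool_rot: [-0.002, -0.461, 0.888, 0.002]
contact_force: [-0.2, 0.9, 0.3]
gripper_width: 0.404
grasp_force: 0.0
```

Emit:
apply_moves --targets '[{"translation":[0,0,0],"twist":0,"hand":0},{"translation":[0,0,0],"twist":0,"hand":0},{"translation":[0,0,0],"twist":0,"hand":0},{"translation":[0,0,0],"twist":0,"hand":0},{"translation":[0,0,0],"twist":0,"hand":0},{"translation":[0,0,0],"twist":0,"hand":0}]'

```text
time: 4.15
tool_pos: [0.4756, -0.0184, 0.0915]
tool_rot: [0.0, -0.461, 0.888, 0.0]
contact_force: [-5.4, 2.5, 4.8]
gripper_width: 0.119
grasp_force: 59.8
```

Run:
```python
from h import *
s=state();T=rot(s['tool_rot']).as_matrix(); print('tool y',np.degrees(np.arctan2(T[1,1],T[0,1])),s['joint_pos'][5],s)
```

```text
tool y 144.8496886821081 -2.7237690863389368 {'time': 4.15, 'joint_pos': array([-1.95469287e-01, -1.49507918e-01,  2.09186758e+00,  5.39214929e-04,
        1.19904750e+00, -2.72376909e+00]), 'joint_vel': array([ 0.0011613 , -0.00150338, -0.00044548, -0.00198481,  0.00130998,
        0.0011509 ]), 'joint_efforts': array([-7.98642263e-01, -2.52692628e+01, -3.39161539e+01, -2.10345271e-01,
       -1.48960020e+00, -1.26925850e-02]), 'tool_pos': array([ 0.4755548 , -0.01838631,  0.09153588]), 'tool_rot': array([ 2.29271391e-04, -4.60584691e-01,  8.87615722e-01,  1.38338331e-04]), 'contact_force': array([-5.38545257,  2.53353274,  4.79546885]), 'ft_torque': array([0.28343465, 0.81999517, 0.00872068]), 'grasp_force': 59.822062253952026, 'gripper_width': 0.11896729477924713}
```

Emit:
apply_moves --targets '[{"translation":[0,0,0],"twist":0.9,"hand":0},{"translation":[0,0,0],"twist":0.9,"hand":0},{"translation":[0,0,0],"twist":0.9,"hand":0},{"translation":[0,0,0],"twist":0.9,"hand":0},{"translation":[0,0,0],"twist":0.9,"hand":0},{"translation":[0,0,0],"twist":0.9,"hand":0},{"translation":[0,0,0],"twist":0.9,"hand":0},{"translation":[0,0,0],"twist":0.9,"hand":0}]'

```text
time: 4.95
tool_pos: [0.4752, -0.018, 0.0915]
tool_rot: [-0.0, -0.117, 0.993, 0.001]
contact_force: [-7.0, 3.5, 6.2]
gripper_width: 0.119
grasp_force: 60.0
```

Emit:
apply_moves --targets '[{"translation":[0,0,0],"twist":0.95,"hand":0},{"translation":[0,0,0],"twist":0.95,"hand":0},{"translation":[0,0,0],"twist":0.95,"hand":0},{"translation":[0,0,0],"twist":0.95,"hand":0},{"translation":[0,0,0],"twist":0.95,"hand":0},{"translation":[0,0,0],"twist":0.95,"hand":0},{"translation":[0,0,0],"twist":0.96,"hand":0},{"translation":[0,0,0],"twist":0,"hand":0}]'

```text
time: 5.75
tool_pos: [0.4752, -0.0176, 0.0915]
tool_rot: [-0.001, 0.213, 0.977, 0.001]
contact_force: [-5.6, 5.1, 6.1]
gripper_width: 0.124
grasp_force: 60.0
```

Emit:
apply_moves --targets '[{"translation":[0,0,0],"twist":0.1,"hand":0},{"translation":[0,0,0],"twist":0,"hand":0}]'

```text
time: 5.95
tool_pos: [0.4753, -0.0176, 0.0915]
tool_rot: [-0.001, 0.218, 0.976, 0.001]
contact_force: [-7.1, 5.2, 5.6]
gripper_width: 0.121
grasp_force: 60.0
```

Run:
```python
from h import *
s=state();T=rot(s['tool_rot']).as_matrix(); print('tool y',np.degrees(np.arctan2(T[1,1],T[0,1])),s['joint_pos'],s['tool_pos'],s['joint_vel'].round(3),s['gripper_width'])
```

```text
tool y 64.85334018619064 [-0.19482619 -0.14968388  2.09201002  0.0023181   1.2003839  -1.32757234] [ 0.47525771 -0.01758424  0.09154331] [ 0.     0.002 -0.     0.001  0.004 -0.003] 0.12060306221839029
```

Emit:
apply_moves --targets '[{"translation":[0,0,0],"twist":0,"hand":0.5},{"translation":[0,0,0],"twist":0,"hand":0.5},{"translation":[0,0,0],"twist":0,"hand":0.5},{"translation":[0,0,-0.3],"twist":0,"hand":0.6},{"translation":[0,0,-0.4],"twist":0,"hand":0.6},{"translation":[0,0,-0.4],"twist":0,"hand":0.6},{"translation":[0,0,0],"twist":0,"hand":0.6},{"translation":[0,0,0],"twist":0,"hand":0.6}]'

```text
time: 6.75
tool_pos: [0.4764, -0.019, 0.2011]
tool_rot: [0.002, 0.218, 0.976, -0.0]
contact_force: [-0.7, 0.1, -0.2]
gripper_width: 0.603
grasp_force: 0.0
```

```bash
cat >> h.py <<'E'
def rect(im,k,z,c,h=.06,n=400):
    i=np.arange(n); X=c[0]+h-i*2*h/n; Y=c[1]+h-i*2*h/n
    P=np.stack(np.broadcast_arrays(X[:,None],Y[None,:],np.float64(z)),-1).reshape(-1,3)
    M=np.array(k['pose']);K=np.array(k['camera_matrix']); p=((P-M[:3,3])@M[:3,:3])*[1,-1,-1]; q=p@K.T; q=(q[:,:2]/q[:,2:]).reshape(n,n,2).astype(np.float32)
    return cv2.remap(im,q,None,cv2.INTER_CUBIC)
E
python3 - <<'E'
from h import *
s=state();print(s['tool_pos'],s['gripper_width'])
k=get_calibration('wrist'); im=snap('wrist','w3.png')
k2=get_calibration('top'); t=grab_frame('top')
a=rect(im,k,.083,(.476,-.019)); b=rect(t,k2,.2,(.50,.13),.08)
for o in(a,b): cv2.drawMarker(o,(200,200),(255,0,0),cv2.MARKER_CROSS,12,1)
cv2.imwrite('pics/rect2.png',np.hstack([a,b])[:,:,::-1])
E
```

```text
[ 0.47637866 -0.01900107  0.20107778] 0.6026934904384476
```

View pics/rect2.png

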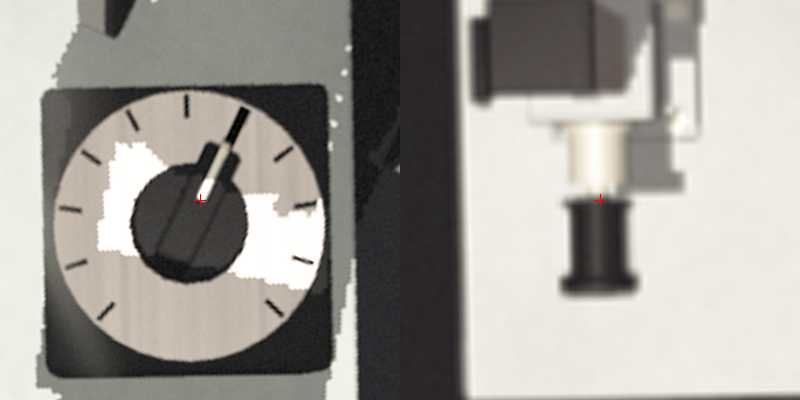

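The pointer now sits on the long mark. The knob bar is centred on y≈0.130 with the flange end at x≈0.463, so the grip point is about (0.485,0.1305), which agrees with the stand fit.

```bash
python3 -c "
from h import *
plan([(.46,.03,.30),(.46,.1305,.295),(.48,.1305,.28)],np.radians(91.3),[3,3,2])"
```

```text
0 [0.11, 0.13, -0.34] -0.58
1 [0.11, 0.13, -0.34] -0.58
2 [0.1, 0.14, -0.34] -0.58
3 [0.09, 0.32, 0.02] -0.58
4 [0.07, 0.33, 0.02] -0.58
5 [0.05, 0.33, 0.02] -0.58
6 [-0.1, 0.01, 0.07] -0.58
7 [-0.1, 0.0, 0.07] -0.58
```

Emit:
apply_moves --targets '[{"translation":[0.11,0.13,-0.34],"twist":-0.58,"hand":0.7},{"translation":[0.11,0.13,-0.34],"twist":-0.58,"hand":0.7},{"translation":[0.1,0.14,-0.34],"twist":-0.58,"hand":0.7},{"translation":[0.09,0.32,0.02],"twist":-0.58,"hand":0.7},{"translation":[0.07,0.33,0.02],"twist":-0.58,"hand":0.7},{"translation":[0.05,0.33,0.02],"twist":-0.58,"hand":0.7},{"translation":[-0.1,0.0,0.07],"twist":-0.58,"hand":0.7},{"translation":[-0.1,0.0,0.07],"twist":-0.58,"hand":0.7}]'

```text
time: 7.65
tool_pos: [0.4795, 0.1305, 0.279]
tool_rot: [-0.002, -0.015, 1.0, -0.0]
contact_force: [-0.1, -0.6, -0.5]
gripper_width: 0.701
grasp_force: 0.0
```

Emit:
apply_moves --targets '[{"translation":[0,0,0],"twist":0,"hand":0.7},{"translation":[0,0,0],"twist":0,"hand":0.7}]'

```text
time: 7.85
tool_pos: [0.4794, 0.1293, 0.2797]
tool_rot: [-0.002, -0.012, 1.0, -0.0]
contact_force: [-0.1, 0.6, 0.1]
gripper_width: 0.697
grasp_force: 0.0
```

Run:
```python
from h import *
s=state();T=rot(s['tool_rot']).as_matrix(); print(np.degrees(np.arctan2(T[1,1],T[0,1])),s['tool_pos'],s['joint_pos'].round(3),s['contact_force'])
k=get_calibration('wrist'); w=snap('wrist','w4.png'); sc=snap('scene','s4.png')
a=rect(w,k,.2,(.485,.1305),.05)
cv2.drawMarker(a,(200,200),(255,0,0),cv2.MARKER_CROSS,12,1)
b=cv2.resize(sc[20:270,190:440],(400,400),interpolation=cv2.INTER_CUBIC)
cv2.imwrite('pics/v4.png',np.hstack([a,b])[:,:,::-1])
for q in('knob_grip','pull_knob'):
    print(q,[(np.round(d['point'],3).tolist(),round(d['score'],2)) for d in recognise('wrist',q)[:2]])
```

```text
91.36193963590323 [0.47938225 0.12930467 0.27967325] [ 0.113 -0.274  1.871  0.     1.549 -1.481] [-0.05648815  0.58740961  0.1362162 ]
knob_grip [([0.483, 0.132, 0.207], 0.92)]
pull_knob [([0.475, 0.132, 0.209], 0.89)]
```

View pics/v4.png

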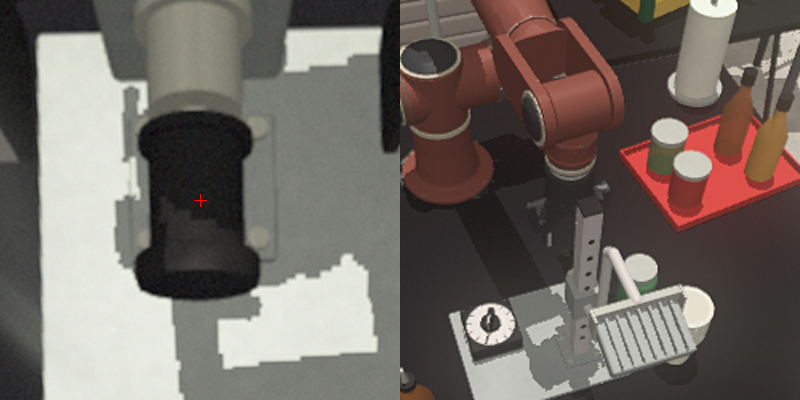

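In the left panel the knob bar is centred at column ~197, within 1 mm in y, with its bar between rows 150 and 250. The right panel shows the gripper standing behind the mast on the operator's side; I'll check the wrist drum's height and radius against the mast top.

Run:
```python
from h import *
z=np.array([.28,.35,.4,.45,.5,.55,.6])
print(np.c_[z,proj('scene',np.c_[z*0+.479,z*0+.129,z])].round(1).tolist())
print('r60',proj('scene',[[.479,.129,.5],[.479+.06,.129,.5],[.479,.129,.56]]).round(1).tolist())
print('mast',proj('scene',[[.557,.129,.42],[.542,.115,.42],[.542,.145,.42]]).round(1).tolist())
sc=cv2.imread('pics/s4.png')
cv2.imwrite('pics/v5.png',cv2.resize(sc[0:200,220:370],(600,800)[::1],interpolation=cv2.INTER_CUBIC)[:600])
```

```text
[[0.3, 294.2, 163.9], [0.4, 295.0, 146.0], [0.4, 295.6, 131.9], [0.4, 296.3, 116.6], [0.5, 297.0, 99.9], [0.6, 297.8, 81.5], [0.6, 298.7, 61.3]]
r60 [[297.0, 99.9], [305.9, 118.4], [297.9, 77.7]]
mast [[306.6, 149.6], [298.7, 146.3], [311.0, 143.4]]
```

View pics/v5.png

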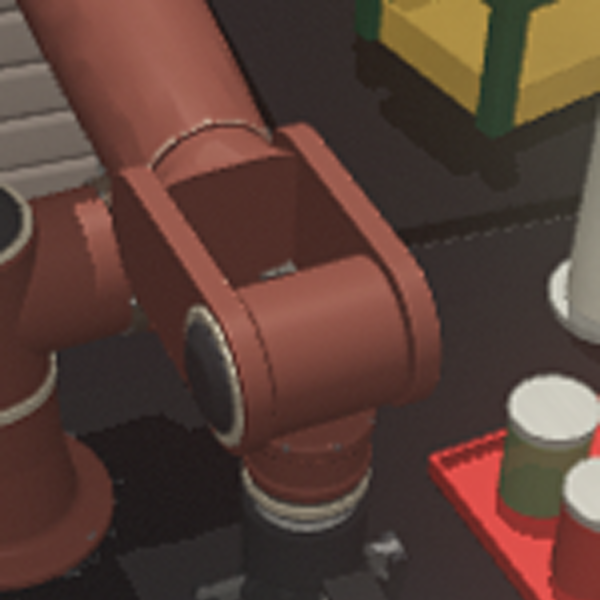

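Emit:
apply_moves --targets '[{"translation":[-0.05,0.02,0.25],"twist":0,"hand":0.7},{"translation":[0,0,0.25],"twist":0,"hand":0.7},{"translation":[0,0,0.17],"twist":0,"hand":0.7},{"translation":[0,0,0.1],"twist":0,"hand":0.7},{"translation":[0,0,0],"twist":0,"hand":0.7},{"translation":[0,0,0],"twist":0,"hand":0.7}]'

```text
time: 8.65
tool_pos: [0.4854, 0.1316, 0.2053]
tool_rot: [0.001, -0.012, 1.0, 0.0]
contact_force: [-0.4, -0.6, -1.0]
gripper_width: 0.701
grasp_force: 0.0
```

Run:
```python
from h import *
s=state();T=rot(s['tool_rot']).as_matrix(); print(T.round(4),s['tool_pos'],s['contact_force'],s['gripper_width'])
```

```text
[[-9.997e-01 -2.500e-02  1.400e-03]
 [-2.500e-02  9.997e-01  2.000e-04]
 [-1.400e-03  1.000e-04 -1.000e+00]] [0.48542571 0.13157192 0.20527493] [-0.42249662 -0.56011883 -0.99286171] 0.7006613974709375
```

No contact. Adjusting slightly and closing.

Emit:
apply_moves --targets '[{"translation":[0.01,0,0.02],"twist":0,"hand":0.5},{"translation":[0,0,0],"twist":0,"hand":0.3},{"translation":[0,0,0],"twist":0,"hand":0},{"translation":[0,0,0],"twist":0,"hand":0},{"translation":[0,0,0],"twist":0,"hand":0},{"translation":[0,0,0],"twist":0,"hand":0},{"translation":[0,0,0],"twist":0,"hand":0}]'

```text
time: 9.35
tool_pos: [0.4843, 0.1323, 0.2033]
tool_rot: [0.001, -0.013, 1.0, 0.001]
contact_force: [-2.1, 4.9, 5.0]
gripper_width: 0.262
grasp_force: 58.8
```

Run:
```python
from h import *
s=state(); print(s['tool_pos'],s['contact_force'],s['ft_torque'],s['gripper_width'])
```

```text
[0.48429823 0.13229042 0.20332084] [-2.06473828  4.87594502  5.00037226] [ 0.83084186  0.2718824  -0.1135675 ] 0.2620835181331976
```

Emit:
apply_moves --targets '[{"translation":[0.03,0.01,0],"twist":0,"hand":0},{"translation":[0.04,0,0],"twist":0,"hand":0},{"translation":[0.04,0,0],"twist":0,"hand":0},{"translation":[0.025,0,0],"twist":0,"hand":0},{"translation":[0,0,0],"twist":0,"hand":0},{"translation":[0,0,0],"twist":0,"hand":0}]'

```text
time: 9.95
tool_pos: [0.4723, 0.1321, 0.202]
tool_rot: [0.003, -0.012, 1.0, 0.0]
contact_force: [8.4, 3.1, -4.4]
gripper_width: 0.261
grasp_force: 58.8
```

Run:
```python
from h import *
s=state(); print(s['tool_pos'],s['contact_force'],s['ft_torque'],s['gripper_width'],s['joint_vel'].round(3))
```

```text
[0.47225498 0.13212527 0.20198655] [ 8.37501818  3.07292583 -4.40109937] [ 0.55899946 -1.3645381  -0.0454655 ] 0.26128882225340266 [-0.     0.002 -0.002  0.001 -0.     0.   ]
```

The pin is clear (12 mm of travel) and the grip is carrying the weight. Now lifting.

Emit:
apply_moves --targets '[{"translation":[0,0,-0.06],"twist":0,"hand":0},{"translation":[0,0,-0.09],"twist":0,"hand":0},{"translation":[0,0,-0.09],"twist":0,"hand":0},{"translation":[0,0,-0.08],"twist":0,"hand":0},{"translation":[0,0,-0.06],"twist":0,"hand":0},{"translation":[0,0,-0.03],"twist":0,"hand":0},{"translation":[0,0,0],"twist":0,"hand":0},{"translation":[0,0,0],"twist":0,"hand":0}]'

```text
time: 10.75
tool_pos: [0.4718, 0.1321, 0.2418]
tool_rot: [0.002, -0.012, 1.0, 0.0]
contact_force: [9.6, 3.9, -7.2]
gripper_width: 0.262
grasp_force: 59.5
```

Run:
```python
from h import *
s=state(); print(s['tool_pos'],s['contact_force'],s['ft_torque'],s['gripper_width'],s['joint_vel'].round(3))
```

```text
[0.47179581 0.13209582 0.24182219] [ 9.62374059  3.90679097 -7.1624602 ] [ 0.68783676 -1.30870426 -0.05621441] 0.2616448593727306 [-0.001  0.002 -0.001 -0.001 -0.001  0.   ]
```

Emit:
apply_moves --targets '[{"translation":[0,0,-0.012],"twist":0,"hand":0},{"translation":[-0.04,0,0],"twist":0,"hand":0},{"translation":[-0.04,0,0],"twist":0,"hand":0},{"translation":[-0.04,0,0],"twist":0,"hand":0},{"translation":[-0.02,0,0],"twist":0,"hand":0},{"translation":[0,0,0],"twist":0,"hand":0},{"translation":[0,0,0],"twist":0,"hand":0}]'

```text
time: 11.45
tool_pos: [0.4843, 0.1324, 0.2436]
tool_rot: [-0.0, -0.013, 1.0, -0.0]
contact_force: [1.8, 2.5, -2.6]
gripper_width: 0.259
grasp_force: 59.9
```

Run:
```python
from h import *
s=state(); print(s['tool_pos'],s['contact_force'],s['ft_torque'],s['gripper_width'],s['joint_vel'].round(3))
```

```text
[0.48427456 0.13239965 0.24362438] [ 1.84680964  2.496448   -2.57380112] [ 0.4002233  -0.30696201 -0.14309771] 0.258528610333838 [ 0.002 -0.002  0.003 -0.003 -0.002  0.001]
```

Emit:
apply_moves --targets '[{"translation":[-0.01,0,0],"twist":0,"hand":0},{"translation":[0,0,0],"twist":0,"hand":0},{"translation":[0,0,0],"twist":0,"hand":0}]'

```text
time: 11.75
tool_pos: [0.4844, 0.1324, 0.2436]
tool_rot: [-0.002, -0.013, 1.0, -0.0]
contact_force: [-4.4, 1.3, -3.0]
gripper_width: 0.257
grasp_force: 59.9
```

Run:
```python
from h import *
s=state(); print(s['tool_pos'],s['contact_force'],s['grasp_force'])
ok=abs(s['tool_pos'][0]-.4845)<.0012 and abs(s['tool_pos'][2]-.2435)<.002
print(ok, job_done() if ok else None)
```

```text
[0.48436534 0.13241925 0.24364429] [-4.4203829   1.27668044 -3.01869086] 59.87937569618225
the job is handed in; nothing more can be done
True None
```

The job is handed in (no verdict came back): the dimmer points at the long mark, the slide is up one hole with the pin home by position and force readings, and the gripper still holds the plunger knob at about 60 N; nothing came near the cups, bottle or jar, though I took no final picture of them.

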